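# Clear the squeegee off the ink case and lever its lid open

### The job

Lift the squeegee off the lid of the small ink case and lay it in the aluminium drip tray, wooden back down and red blade up as it lies now. Then take the ink knife, push its blade into the gap under the lid's yellow lip, lever the lid up and swing it over until it stands upright or leans back, moving the lid with the knife alone and not with the gripper. Finally lay the knife flat back on its black mat; do not drop the squeegee or the knife, and leave the tubs and other things standing where they are.

Things in the scene. Friction and masses are not known exactly. Their poses are not given: they have to be found in the camera images.
- squeegee: Squeegee lying on the case lid: wooden bar 200 long (its x) x 36 wide (its y) x 28 high, with a red blade 9 thick standing 16 higher along the middle of its top (44 high in all). Origin: centre of the underside; z up. 0.25 kg or so.
- drip_tray: Fixed open aluminium tray, 300 (x) x 150 (y) outside, walls 18 high and 4 thick, floor 4 thick. Origin: centre of its underside, on the table.
- knife: Ink knife lying on its mat: wooden handle 120 long, 22 wide, 18 high, from x = -95 to +25; steel blade 30 wide and 2.5 thick from x = +20 to +145, its underside level with the handle's underside. Origin: on the underside near the front of the handle, a good place to grip (close to the centre of mass); x points along the blade, z up. 0.12 kg.
- knife_tip (a point): Middle of the blade's front edge, 145 ahead of the knife's origin.
- knife_mat: Fixed black rubber mat, 280 (x) x 110 (y) x 4 thick; the knife lies on it. Origin: centre of its underside, on the table.
- ink_case: Fixed grey case, 130 deep (x), 170 wide (y), 64 high. Origin: centre of its underside. Its front looks along its own -x; there a ledge stands out 12 from the front wall, its top at z = 52. The blue lid (174 wide, 4 thick, underside at z = 64) juts out 20 past the front wall as a yellow lip: the gap between ledge and lip is 12 high, and 20 deep from lip edge to wall.
- lid_lip (a point): On the lid: middle of the lip's front edge, at its underside; 150 from the hinge; moves with the lid.
- lid_hinge (a point): Middle of the lid's hinge axis (along the case's y), at the case's rear top edge, 64 above the table; fixed to the case.
- lid (a joint): Lid angle in rad: 0 shut, grows as it opens, 1.57 upright, 1.75 at its stop, leaning back. Stiff hinge: the lid stays where it is left; about 2 N at the lip lifts it.
- tub_red: Ink tub, white with red lid, diameter 78, 85 high; origin at the centre of its underside. Leave alone.
- tub_yellow: The same with a yellow lid. Leave alone.
- tub_blue: The same with a blue lid. Leave alone.
- tape_roll: Roll of paper tape lying flat, diameter 90, 24 high; origin at the centre of its underside. Leave alone.
- mixing_cup: Blue plastic cup, mouth diameter 72, 75 high; origin at the centre of its underside. Leave alone.
- putty_puck: Flat green pot, diameter 60, 22 high; origin at the centre of its underside. Leave alone.
Things that resemble listed ones, but are neither listed nor needed, are in the scene too. There is more than one size of the knife; the one meant has the size given above.

How it is judged:
By the outcome, as a careful person would: the job done as asked, in the order asked, and still so for the second after the job is handed in, with the robot touching nothing.
It also fails if it takes over 72 s, if anything falls off the work surface, if the arm or the gripper's body presses on something with over 40 N, if the wrist force passes 120 N, or if a joint passes its speed limit or range.

### The arm

A 6-joint arm with a two-finger parallel gripper is mounted at the origin on the work surface. World frame = base frame: x ahead of the robot, y to its left, z up, the work surface at z = 0. Lengths are in mm, angles in rad, forces in N, time in s.
With the tool pointing down it reaches from about 300 to 825 mm from the base axis. Payload 5.4 kg.
Tool frame: the origin (TCP) lies where the fingers leave the gripper's body, on its centre line; the fingertips stand 88 mm ahead of it and the grasp point (between the pads) lies 69 mm ahead of it; z points along the fingers, y is the line along which they close (so a half turn about z gives the same grasp; the last joint's range is limited). The gripper opens to 92 mm and grips with 3 to 60 N. Pads are 20 mm wide; open, the fingers measure 128 mm over their backs; the gripper's body (75 mm by 189 mm) begins 69 mm behind the grasp point.
Start: joints at [0.987, 0.158, 1.597, -0, 1.386, -0.21], TCP at [209.973, 535.274, 302.701] pointing down, gripper open.
Joint ranges: [-2.91, 2.91], [-0.94, 2.29], [0.18, 2.7], [-1.29, 4.43], [0.17, 2.64], [-3, 3]. Speed limits (rad/s): [2.57, 2.57, 3.14, 3.14, 3.14, 3.14].

### API

Orientations are given as a rotation vector (axis times angle).
In Python, from station import bot gives the robot as it stands. The module is installed in compiled form; this text tells all that it offers.
- The arm moves only by the tool move_arm, never from a script. Its argument "deltas" is a list of rows, each a list of 3 entries, a list of its own where there are three numbers: the opening, from 0 (shut) to 1 (fully open), then the shift along the tool's x, y, z as a fraction of full scale, then the turn about the tool's z as a fraction of full scale. A call has 1 to 12 rows; each row is the pose to reach, as a shift and turn from the pose commanded when the call began, along the tool's axes at that moment; what a row does not reach only later rows make up. Full scale, the value 1, is 0.15 m for a shift and 2 rad for a turn. A row lasts 1/8 s, in which the tool goes at most 62.5 mm and 10.7 degrees, less where a joint would pass 70% of its speed; a pose out of reach is approached as far as the arm can. A call with a number of a shift or a turn outside -1 to 1 is refused whole. A call with a gripper value outside its range is refused whole. The fingers move at their own pace and stop on an object; the grip force is fixed at half the most. Time passes only in rows, so rows that repeat a pose let the fingers close. It gives the time, the measured TCP pose, the force, the opening and the grip force at its end, in the units of the state.
- bot.observe(): the state, without advancing time (a new reading comes with each control period).
- bot.capture(name): name is "scene" or "side" or "wrist"; returns the picture (400x640x3 uint8, red, green, blue); there is no depth.
- bot.camera_model(name): a dict with "camera_matrix" (3x3 intrinsics, pixels), "k1" (the pictures are not rectified: a ray, as slopes to the right and down, at radius r is drawn at 1 + k1 r^2 times it, then the intrinsics apply), "eye" and "attitude" of the camera in the world. Camera axes: x right, y up, looking along -z (the intrinsics and any distortion apply to the point x, -y, -z); pixel columns grow to the right and rows downward; lengths in mm; the calibration is good to about 2 mm. A picture is of the moment at which its call begins: read the wrist's pose just before it. camera_model takes no time and is no camera call; for the wrist camera it gives the pose at the moment of the call.
- bot.hand_in(): hands the job in; it is judged then, once.
Trained networks look in the newest picture that a camera, given by its name, has taken for a name from the list of things; names that differ only in an ending like _2 or _b are one class to them, and where a whole thing is asked for, a point or a joint stands for the part that bears it (a point fixed in the world has none). Each returns a list of dicts, best first, with "conf" (0 to 1); they miss things now and then, are a little off and sometimes report something else, mostly with a low value. They report only what shows in the picture. A call takes as long as a camera call. They do not tell look-alikes from the thing itself.
- bot.spot_in(camera, query): "centre" ([column, row] in pixels, amid what is visible of it).
- bot.cut_out(camera, query): "pixels" (400x640 bool, what is visible of it) and "centre" ([column, row] in pixels, amid what is visible of it).
- bot.landmark_of(camera, query): "centre" ([column, row] in pixels: a listed point, or the origin of a listed thing).
The state is a dict: "t": time; "joint_pos": joint angles; "qvel": joint speeds; "effort": joint torques, N m; "eef_pos": TCP position; "tool_rot": TCP orientation; "contact_force": force on the tool from outside, world axes, zero at the start; "torque": the same for the moment, N m; "gripper_width": opening from 0.0 (shut) to 1.0 (fully open); "grip_force": force on a finger pad.
Only numpy, scipy, OpenCV 4.12 (cv2) and the standard library are available. Lean on these libraries where they do the work, as an engineer would, in place of code of your own. Each camera call takes 0.05 s, during which the arm holds its last target. There are 200 camera calls.

## Working session

There is one attempt and no reset: what is moved stays moved. The work goes in short steps, Python scripts to look and compute and a tool call to move; the robot and the scene stay as the last step left them, time stands still between calls to the robot, and variables do not carry over. Pictures are saved under pics/ and viewed, at most 10 in all, crops included, and the job is handed in when it is done.

Besides the shell and the picture viewer there is one more tool, called as name(argument=value, ...), one argument or row to a line, values as JSON. move_arm: Moves the arm, as the interface text tells. Shift numbers are shares of 0.15 m and turn numbers shares of 2 rad, none past 1 either way. Its arguments: {"type":"object","properties":{"deltas":{"type":"array","items":{"type":"array"}}},"required":["deltas"]}

```bash
mkdir -p pics; cat > h.py <<'E'
from station import bot
import numpy as np, cv2
from scipy.spatial.transform import Rotation as R
def ray(cam,px):
    m=bot.camera_model(cam);K=np.array(m["camera_matrix"],float)
    p=cv2.undistortPoints(np.array([[px]],float),K,np.array([m["k1"],0,0,0,0],float))[0,0] if 0 else None
    q=np.linalg.inv(K)@np.array([px[0],px[1],1.]);q=q[:2]
    s=q.copy()
    for _ in range(30): s=q/(1+m["k1"]*(s@s))
    A=np.array(m["attitude"],float)
    A=A if A.shape==(3,3) else R.from_rotvec(A).as_matrix() if A.size==3 else R.from_quat(A).as_matrix()
    return np.array(m["eye"],float),A@np.array([s[0],-s[1],-1.])
def at_z(cam,px,z):
    e,d=ray(cam,px);return e+d*(z-e[2])/d[2]
def proj(cam,P):
    m=bot.camera_model(cam);K=np.array(m["camera_matrix"],float);A=np.array(m["attitude"],float)
    A=A if A.shape==(3,3) else R.from_rotvec(A).as_matrix()
    c=A.T@(np.array(P,float)-np.array(m["eye"],float));s=np.array([c[0],-c[1]])/-c[2]
    s=s*(1+m["k1"]*(s@s));return (K@np.array([s[0],s[1],1]))[:2]
def tri(c1,p1,c2,p2):
    e1,d1=ray(c1,p1);e2,d2=ray(c2,p2)
    t=np.linalg.lstsq(np.c_[d1,-d2],e2-e1,rcond=None)[0]
    a,b=e1+d1*t[0],e2+d2*t[1];return (a+b)/2,np.linalg.norm(a-b)
def save(n,im): cv2.imwrite("pics/"+n+".png",cv2.cvtColor(im,cv2.COLOR_RGB2BGR))
E
python3 - <<'E'
from h import *
np.set_printoptions(precision=1,suppress=True)
for c in("scene","side"):
    save(c,bot.capture(c)); m=bot.camera_model(c);print(c,m)
    for q in "squeegee drip_tray knife knife_tip knife_mat ink_case lid_lip lid_hinge tub_red tub_yellow tub_blue tape_roll mixing_cup putty_puck".split():
        z={"knife":4,"knife_tip":4,"lid_lip":64,"lid_hinge":64,"squeegee":68}.get(q,0)
        for d in bot.landmark_of(c,q)[:4]: print(q,round(d["conf"],2),np.array(d["centre"]),at_z(c,d["centre"],z))
print(bot.observe())
E
```

```text
scene {'camera_matrix': array([[390.3,   0. , 314.4],
       [  0. , 390.3, 204.2],
       [  0. ,   0. ,   1. ]]), 'k1': -0.009447440388778174, 'eye': array([1112.2, -714.2,  807.8]), 'attitude': array([0.9, 0.3, 0.6])}
squeegee 0.84 [325.3 218. ] [583.7 -31.3  68. ]
drip_tray 0.64 [356.2 160.2] [422.1 374.8   0. ]
knife 0.88 [199.  288.5] [ 446.6 -398.3    4. ]
knife 0.69 [175.2 232.1] [ 210.7 -303.7    4. ]
knife_tip 0.87 [235.1 324.7] [ 604.6 -414.9    4. ]
knife_tip 0.72 [147.8 251.2] [ 215.8 -402.9    4. ]
knife_tip 0.3 [291.6 331.5] [ 724.1 -345.5    4. ]
knife_tip 0.21 [361.3 282.1] [ 771.4 -121.     4. ]
knife_mat 0.75 [205.9 293.2] [ 470.2 -395.5    0. ]
knife_mat 0.21 [290.6 332. ] [ 721.2 -346.2    0. ]
ink_case 0.57 [330.  231.2] [584.2  -9.1   0. ]
lid_lip 0.74 [344.2 197.7] [568.7  85.   64. ]
lid_lip 0.54 [398. 260.] [831.3 -46.6  64. ]
lid_hinge 0.69 [318.6 229.7] [596.6 -79.4  64. ]
tub_red 0.97 [362.8 280.6] [ 770.  -111.4   -0. ]
tub_yellow 0.79 [319.9 301.6] [ 721.8 -234.8    0. ]
tub_blue 0.69 [234.1 325.5] [ 601.8 -416.4    0. ]
tub_blue 0.55 [321.9 299.5] [ 72
[... 1270 characters left out ...]
.8    0. ]
tub_red 0.34 [368.3 209.1] [640.8 -39.8   0. ]
tub_yellow 0.9 [435.1 231. ] [ 721.1 -226.4    0. ]
tub_blue 0.86 [393.7 174.8] [810.9  16.7   0. ]
tape_roll 0.77 [318.3 280. ] [ 360.5 -139.     0. ]
mixing_cup 0.79 [469.6 255.9] [ 720.4 -347.2    0. ]
putty_puck 0.66 [271.5 230.7] [373.8  78.1   0. ]
{'t': 1.5, 'joint_pos': array([ 1. ,  0.2,  1.6, -0. ,  1.4, -0.2]), 'qvel': array([ 0., -0.,  0., -0.,  0.,  0.]), 'effort': array([  0. , -38.6, -32.2,   0.1,   0. ,  -0. ]), 'eef_pos': array([210. , 535.3, 302.7]), 'tool_rot': array([0.6, 3.1, 0. ]), 'contact_force': array([-0.6,  0.6,  1. ]), 'torque': array([-0., -0.,  0.]), 'grip_force': 0.0, 'gripper_width': 1.0007732678583114}
```

View pics/scene.png

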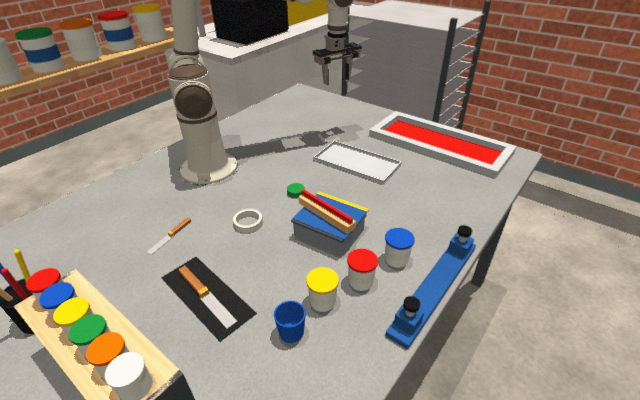

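View pics/side.png

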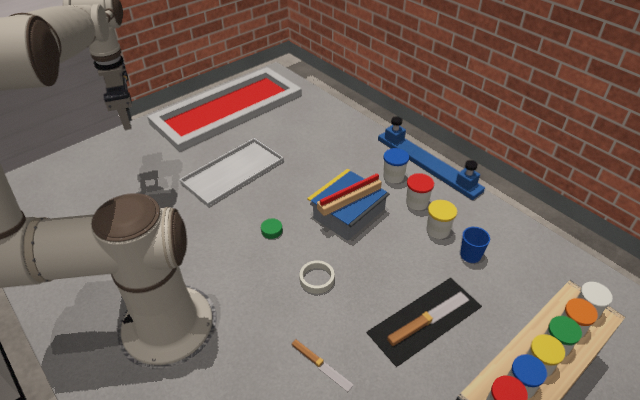

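```bash
cat > fit.py <<'E'
from h import *
from scipy.optimize import minimize
S=8
def box(x0,x1,y0,y1,z0,z1): return np.array([[x,y,z] for x in(x0,x1) for y in(y0,y1) for z in(z0,z1)],float)
def pose(b,p):
    c,s=np.cos(p[2]),np.sin(p[2]);return b@np.array([[c,-s,0],[s,c,0],[0,0,1]]).T+[p[0],p[1],0]
def render(cam,boxes,p,roi,k=4):
    x0,y0,x1,y1=roi;im=np.zeros(((y1-y0)*k,(x1-x0)*k),np.uint8)
    for b in boxes:
        uv=np.array([proj(cam,q) for q in pose(b,p)])
        uv=(uv-[x0,y0]+.5)*k-.5
        h=cv2.convexHull(np.round(uv*16).astype(np.int32));cv2.fillConvexPoly(im,h,255,cv2.LINE_AA,4)
    return cv2.resize(im,(x1-x0,y1-y0),interpolation=cv2.INTER_AREA)/255.
def fit(boxes,masks,rois,p0,ign={}):
    def cost(p):
        t=0
        for c in masks:
            r=render(c,boxes,p,rois[c]);m=masks[c]*1.;w=1-ign.get(c,0*m)
            t+=1-(np.minimum(r,m)*w).sum()/(np.maximum(r,m)*w).sum()
        return t
    best=None
    s=np.array([[0,0,0],[12,0,0],[0,12,0],[0,0,.15]])
    for y in(-.15,0,.15):
        o=minimize(cost,p0,method="Nelder-Mead",options=dict(initial_simplex=np.array(p0)+[0,0,y]+s,xatol=.02,fatol=1e-4,maxiter=150))
        if best is None or o.fun<best.fun: best=o
    return best.x,best.fun
E
cat > f1.py <<'E'
from fit import *
np.set_printoptions(precision=3,suppress=True)
im={c:cv2.imread(f"pics/{c}.png") for c in("scene","side")}
hsv={c:cv2.cvtColor(im[c],cv2.COLOR_BGR2HSV).astype(int) for c in im}
def crop(a,r): return a[r[1]:r[3],r[0]:r[2]]
def big(m):
    m=cv2.morphologyEx(m.astype(np.uint8),cv2.MORPH_CLOSE,np.ones((3,3)));n,l,s,_=cv2.connectedComponentsWithStats(m);return (l==1+s[1:,4].argmax()).astype(float)
R1={"scene":(280,175,378,260),"side":(295,160,400,245)}
H={c:[crop(hsv[c][...,i],R1[c]) for i in range(3)] for c in im}
red={c:big(((h<6)|(h>172))&(s>150)&(v>60)) for c,(h,s,v) in H.items()}
sq=[box(-100,100,-4.5,4.5,96,112)]
ps,f=fit(sq,red,R1,[583,-25,-.3 if 0 else np.arctan2(0,1)]);print("squeegee",ps,f)
for y0 in(.5,-.5,1.1,-1.1):
    q,g=fit(sq,red,R1,[583,-25,y0])
    if g<f: ps,f=q,g
print("squeegee",ps,f)
full=[box(-100,100,-18,18,68,96)]+sq
ign={c:cv2.dilate((render(c,full,ps,R1[c])>.02)*1.,np.ones((5,5))) for c in im}
lid={c:big(((h>95)&(h<125)&(s>110)|(h>18)&(h<35)&(s>150)) | (ign[c]>0)) for c,(h,s,v) in H.items()}
pc,f=fit([box(-85,65,-87,87,64,68)],lid,R1,[590,-8,-1.4],ign);print("case",pc,f)
lip=pose(np.array([[-85,0,64.]]),pc);print("lip",lip,"hinge",pose(np.array([[65,0,64.]]),pc))
R2={"scene":(155,250,265,340),"side":(360,270,490,370)}
kn={}
for c in im:
    h,s,v=[crop(hsv[c][...,i],R2[c]) for i in range(3)]
    ctr=np.zeros(h.shape);b=render(c,[box(-140,140,-55,55,0,4)],[475,-397,-.1],R2[c])
    kn[c]=big((v>75)&(cv2.erode(b,np.ones((9,9)))>.9))
pk,f=fit([box(-95,25,-11,11,4,22),box(20,145,-15,15,4,6.5)],kn,R2,[450,-402,-.08]);print("knife",pk,f)
R3={"scene":(300,130,415,190),"side":(170,130,295,210)}
tr={}
for c in im:
    h,s,v=[crop(hsv[c][...,i],R3[c]) for i in range(3)]
    tr[c]=None
np.save("poses.npy",np.array([ps,pc,pk]))
outs=[]
for c in im:
    for r,Bs in((R1[c],[(full,ps),([box(-85,65,-87,87,64,68),box(-65,65,-85,85,0,64)],pc)]),(R2[c],[([box(-95,25,-11,11,4,22),box(20,145,-15,15,4,6.5)],pk)])):
        a=cv2.resize(crop(im[c],r),None,fx=4,fy=4,interpolation=cv2.INTER_CUBIC)
        for B,p in Bs:
            for b in B:
                uv=(np.array([proj(c,q) for q in pose(b,p)])-[r[0],r[1]]+.5)*4-.5
                cv2.polylines(a,[cv2.convexHull(np.round(uv).astype(np.int32))],True,(0,255,0),1)
        outs.append(cv2.resize(a,(400,300)))
cv2.imwrite("pics/ov1.png",np.vstack([np.hstack(outs[:2]),np.hstack(outs[2:])]))
E
python3 f1.py
```

```text
Traceback (most recent call last):
  File "f1.py", line 12, in <module>
    ps,f=fit(sq,red,R1,[583,-25,-.3 if 0 else np.arctan2(0,1)]);print("squeegee",ps,f)
         ~~~^^^^^^^^^^^^^^^^^^^^^^^^^^^^^^^^^^^^^^^^^^^^^^^^^^^
  File "fit.py", line 24, in fit
    o=minimize(cost,p0,method="Nelder-Mead",options=dict(initial_simplex=np.array(p0)+[0,0,y]+s,xatol=.02,fatol=1e-4,maxiter=150))
  File "fit.py", line 18, in cost
    r=render(c,boxes,p,rois[c]);m=masks[c]*1.;w=1-ign.get(c,0*m)
  File "fit.py", line 10, in render
    uv=np.array([proj(cam,q) for q in pose(b,p)])
                 ~~~~^^^^^^^
  File "h.py", line 16, in proj
    m=bot.camera_model(cam);K=np.array(m["camera_matrix"],float);A=np.array(m["attitude"],float)
ValueError: time passes only in moves, steps and waits
```

```bash
cat > e.py <<'E'
s=open("h.py").read()
s=s.replace('def ray(','''_c={}
def model(cam):
    if cam not in _c:
        m=bot.camera_model(cam)
        _c[cam]=(np.array(m["camera_matrix"],float),float(m["k1"]),np.array(m["eye"],float),R.from_rotvec(m["attitude"]).as_matrix())
    return _c[cam]
def ray(''',1)
a=s.index("def ray(");b=s.index("def at_z(");c=s.index("def proj(");d=s.index("def tri(")
s=s[:a]+'''def ray(cam,px):
    K,k1,e,A=model(cam)
    q=(np.linalg.inv(K)@np.array([px[0],px[1],1.]))[:2];s=q.copy()
    for _ in range(30): s=q/(1+k1*(s@s))
    return e,A@np.array([s[0],-s[1],-1.])
'''+s[b:c]+'''def proj(cam,P):
    K,k1,e,A=model(cam);c=A.T@(np.array(P,float)-e);s=np.array([c[0],-c[1]])/-c[2]
    s=s*(1+k1*(s@s));return (K@np.array([s[0],s[1],1]))[:2]
'''+s[d:]
open("h.py","w").write(s)
E
python3 e.py; time python3 f1.py
```

```text
squeegee [577.544 -19.13   -0.123] 0.3659555357314487
squeegee [577.08  -19.012  -0.121] 0.3648579194914523
case [585.34  -14.037  -1.452] 0.15572714702393897
lip [[575.272  70.365  64.   ]] hinge [[593.038 -78.58   64.   ]]
knife [ 456.083 -399.08    -0.142] 0.22619313907785998
real	0m3.902s
user	0m4.424s
sys	0m0.211s
```

View pics/ov1.png

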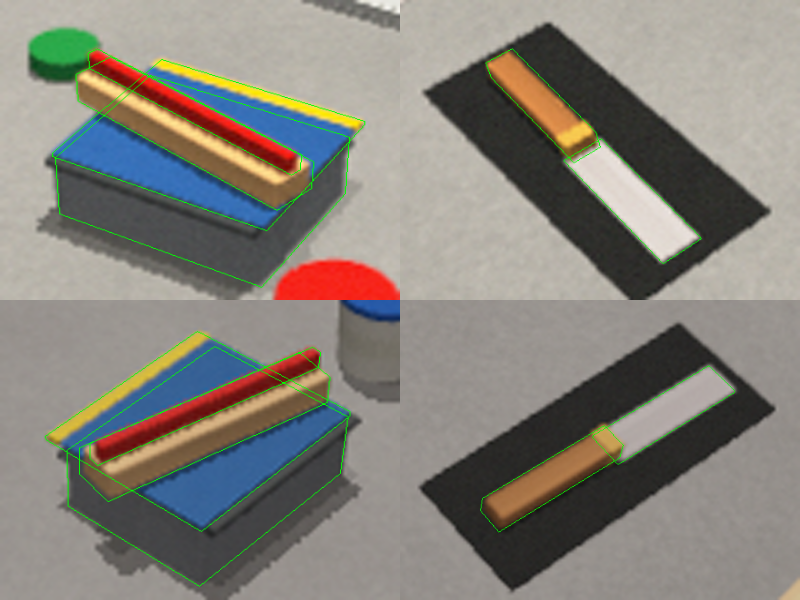

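```bash
cat > go.py <<'E'
from h import *
def plan(p,yaw,n=None):
    """p: TCP target; yaw: direction of tool y (mod pi, nearest)"""
    o=bot.observe();M=R.from_rotvec(o["tool_rot"]).as_matrix()
    d=M.T@(np.array(p,float)-o["eef_pos"])/150
    cur=np.arctan2(M[1,1],M[0,1]);a=[(yaw-cur+k*np.pi+np.pi)%(2*np.pi)-np.pi for k in(0,1)]
    a=min(a,key=abs)   # tool z is down: world +yaw = -turn
    np.set_printoptions(precision=4,suppress=True)
    print("t",round(o["t"],2),"eef",o["eef_pos"],"y-dir",round(cur,4),"tilt",M[2,2],"q6",o["joint_pos"][5],"F",o["contact_force"],"grip",o["gripper_width"],o["grip_force"])
    print("shift frac",d,"turn frac",-a/2,"(alt)",-(a-np.sign(a)*np.pi)/2)
E
cat > f2.py <<'E'
from fit import *
rois={"scene":(295,125,420,200),"side":(160,125,305,220)};ms={}
for c in rois:
    bot.capture(c);L=bot.cut_out(c,"drip_tray");L=[d for d in L if abs(d["centre"][0]-{"scene":356,"side":232}[c])<25]
    r=rois[c];ms[c]=L[0]["pixels"][r[1]:r[3],r[0]:r[2]]*1.;print(c,L[0]["conf"],ms[c].sum())
B=[box(-150,150,-75,75,0,18)]
for y0 in(-.1,.25,-.4): print(fit(B,ms,rois,[424,362,y0]))
from go import plan
plan([577,-19,250],-.121+np.pi/2)
E
python3 f2.py
```

```text
scene 0.69 2033.0
side 0.98 3399.0
(array([4.33457488e+02, 3.62964599e+02, 7.04394673e-02]), np.float64(0.07185979366639839))
(array([4.33570453e+02, 3.62892796e+02, 6.87493738e-02]), np.float64(0.0716698423377452))
(array([4.33425226e+02, 3.62664401e+02, 6.94069772e-02]), np.float64(0.07185075422170029))
t 1.7 eef [209.9648 535.2767 302.7012] y-dir 1.197 tilt -0.9999999994216096 q6 -0.21008257721832663 F [ 0.2917  0.8267 -0.3178] grip 0.9989210479018924 0.0
shift frac [-3.6273 -2.5464  0.3512] turn frac -0.12640837821702888 (alt) 1.4443879485778677
```

move_arm(
  deltas=[
    [1,[-0.25,-0.18,0],0],
    [1,[-0.6,-0.42,0],0],
    [1,[-0.9,-0.63,0],0],
  ],
)

```text
t: 2.08
eef_pos: [301.9, 396.6, 302.8]
tool_rot: [0.583, 3.087, 0.0]
contact_force: [0.1, 0.9, 0.7]
gripper_width: 1.002
grip_force: 0.0
```

move_arm(
  deltas=[
    [1,[-0.35,-0.25,0],0],
    [1,[-0.7,-0.5,0],0],
    [1,[-1,-0.7,0],0],
  ],
)

```text
t: 2.45
eef_pos: [403.3, 243.7, 303.0]
tool_rot: [0.584, 3.086, 0.001]
contact_force: [0.6, 1.0, -0.5]
gripper_width: 1.0
grip_force: 0.0
```

move_arm(
  deltas=[
    [1,[-0.35,-0.25,0],0],
    [1,[-0.7,-0.5,0],0],
    [1,[-1,-0.7,0],0],
  ],
)

```text
t: 2.82
eef_pos: [504.7, 90.9, 303.0]
tool_rot: [0.585, 3.086, 0.0]
contact_force: [-0.0, -0.1, -0.4]
gripper_width: 0.995
grip_force: 0.0
```

move_arm(
  deltas=[
    [1,[-0.35,-0.25,0.1],-0.06],
    [1,[-0.6,-0.42,0.25],-0.12],
    [1,[-0.72,-0.52,0.35],-0.126],
    [1,[-0.727,-0.516,0.35],-0.126],
  ],
)

```text
t: 3.32
eef_pos: [576.7, -20.1, 248.7]
tool_rot: [-0.195, -3.133, -0.001]
contact_force: [0.4, -0.1, 0.5]
gripper_width: 1.003
grip_force: 0.0
```

```bash
python3 - <<'E'
from go import *
plan([577,-19,163],-.121+np.pi/2)
save("w1",bot.capture("wrist"))
m=bot.camera_model("wrist");print(m["eye"])
for q in("squeegee","lid_lip","lid_hinge"):
    for d in bot.landmark_of("wrist",q)[:2]: print(q,d["conf"],at_z("wrist",d["centre"],68 if q=="squeegee" else 64))
E
```

```text
t 3.33 eef [576.7117 -20.0793 248.6525] y-dir 1.4464 tilt -0.9999954401980842 q6 -1.6905069117013507 F [ 0.4163 -0.1383  0.4781] grip 1.0034641064000887 0.0
shift frac [-0.0027  0.0072  0.571 ] turn frac -0.0016880920783006736 (alt) 1.5691082347165959
[499.583   -8.542  332.8581]
squeegee 0.78 [579.6122 -18.1665  68.    ]
lid_lip 0.59 [575.1896  72.0872  64.    ]
lid_hinge 0.85 [593.6923 -79.5218  64.    ]
```

View pics/w1.png

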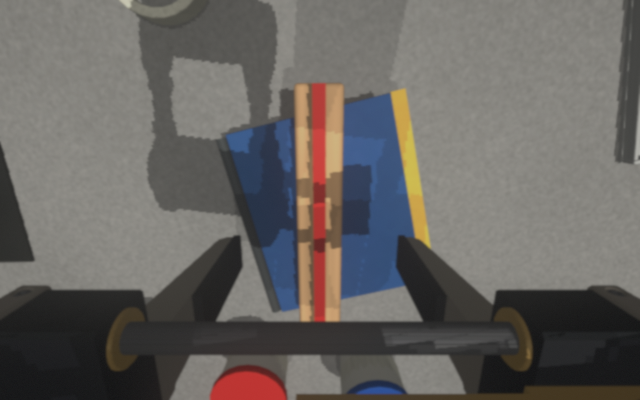

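move_arm(
  deltas=[
    [1,[0,0.01,0.2],0],
    [1,[0,0.01,0.4],0],
    [1,[0,0.01,0.52],0],
    [1,[0,0.01,0.57],0],
    [0.7,[0,0.01,0.57],0],
    [0.4,[0,0.01,0.57],0],
    [0,[0,0.01,0.57],0],
    [0,[0,0.01,0.57],0],
    [0,[0,0.01,0.57],0],
    [0,[0,0.01,0.57],0],
  ],
)

```text
t: 4.78
eef_pos: [577.2, -17.7, 164.8]
tool_rot: [0.191, 3.136, -0.001]
contact_force: [-0.6, -1.5, 0.4]
gripper_width: 0.39
grip_force: 30.0
```

move_arm(
  deltas=[
    [0,[0,0,0],0],
    [0,[0,0,0],0],
    [0,[0,0,0],0],
    [0,[0,0,-0.05],0],
    [0,[0,0,-0.15],0],
    [0,[0,0,-0.3],0],
    [0,[0,0,-0.5],0],
    [0,[0,0,-0.7],0],
    [0,[0,0,-0.7],0],
  ],
)

```text
t: 5.9
eef_pos: [578.7, -17.5, 273.3]
tool_rot: [0.19, 3.129, -0.001]
contact_force: [0.4, -0.4, -3.6]
gripper_width: 0.388
grip_force: 30.0
```

```bash
python3 - <<'E'
from go import *
plan([433,363,250],.07+np.pi/2)
E
```

```text
t 5.9 eef [578.6993 -17.5352 273.2775] y-dir 1.4492 tilt -0.9999767586790186 q6 -1.6883217070818117 F [ 0.4036 -0.4116 -3.6288] grip 0.3877323906401798 29.9991238117218
shift frac [1.2729 2.4004 0.1454] turn frac -0.09580172701878054 (alt) 1.474994599776116
```

move_arm(
  deltas=[
    [0,[0.05,0.1,0],0],
    [0,[0.15,0.3,0],0],
    [0,[0.27,0.53,0],0],
    [0,[0.42,0.8,0],0],
  ],
)

```text
t: 6.4
eef_pos: [527.3, 111.1, 267.5]
tool_rot: [-0.192, -3.132, -0.001]
contact_force: [0.7, -0.1, -2.9]
gripper_width: 0.392
grip_force: 30.0
```

move_arm(
  deltas=[
    [0,[0.12,0.24,0],0],
    [0,[0.26,0.5,0],0],
    [0,[0.42,0.8,0],0],
  ],
)

```text
t: 6.78
eef_pos: [479.0, 237.8, 267.6]
tool_rot: [-0.191, -3.132, 0.001]
contact_force: [0.9, 0.5, -3.3]
gripper_width: 0.389
grip_force: 30.0
```

move_arm(
  deltas=[
    [0,[0.12,0.24,0.05],-0.03],
    [0,[0.25,0.48,0.15],-0.06],
    [0,[0.36,0.68,0.3],-0.085],
    [0,[0.41,0.78,0.4],-0.095],
    [0,[0.425,0.8,0.4],-0.096],
    [0,[0.425,0.8,0.4],-0.096],
  ],
)

```text
t: 7.52
eef_pos: [433.0, 362.6, 210.1]
tool_rot: [-0.109, 3.139, -0.0]
contact_force: [0.5, -0.2, -2.9]
gripper_width: 0.387
grip_force: 30.0
```

```bash
python3 - <<'E'
from go import *
plan([433,363,101.5],.07+np.pi/2)
bot.capture("scene")
for c in("scene",):
    print(at_z(c,bot.landmark_of(c,"squeegee")[0]["centre"],bot.observe()["eef_pos"][2]-96))
E
```

```text
t 7.53 eef [433.0011 362.5759 210.0971] y-dir 1.6403 tilt -0.9999998150656207 q6 -1.1567579412980724 F [ 0.5023 -0.2282 -2.9289] grip 0.38701720922689625 29.999125599861145
shift frac [0.0002 0.003  0.724 ] turn frac -0.0002626821228102205 (alt) 1.5705336446720863
[430.8429 352.9982 114.7166]
```

move_arm(
  deltas=[
    [0,[0,0,0.15],0],
    [0,[0,0,0.35],0],
    [0,[0,0,0.52],0],
    [0,[0,0,0.64],0],
    [0,[0,0,0.7],0],
    [0,[0,0,0.722],0],
    [0,[0,0,0.726],0],
    [0,[0,0,0.727],0],
    [0,[0,0,0.727],0],
  ],
)

```text
t: 8.75
eef_pos: [432.9, 363.2, 101.2]
tool_rot: [-0.11, 3.139, 0.001]
contact_force: [-0.4, 0.3, -2.6]
gripper_width: 0.39
grip_force: 30.0
```

```bash
python3 - <<'E'
from go import *
plan([433,363,101],.07+np.pi/2)
E
```

```text
t 8.75 eef [432.8598 363.1668 101.2064] y-dir 1.6411 tilt -0.9999994863789536 q6 -1.1568388537679508 F [-0.3605  0.3399 -2.5844] grip 0.3897766032371726 29.999137222766876
shift frac [-0.0009 -0.0012  0.0014] turn frac 0.0001421638857896923 (alt) -1.5706541629091069
```

move_arm(
  deltas=[
    [0,[0,0,0.004],0],
    [0,[0,0,0.007],0],
    [0,[0,0,0.007],0],
  ],
)

```text
t: 9.12
eef_pos: [432.9, 363.2, 100.8]
tool_rot: [-0.111, 3.139, 0.0]
contact_force: [-3.4, -1.4, 5.8]
gripper_width: 0.388
grip_force: 30.0
```

move_arm(
  deltas=[
    [0,[0,0,0.004],0],
    [0,[0,0,0.007],0],
    [0,[0,0,0.007],0],
  ],
)

```text
t: 9.5
eef_pos: [432.9, 363.2, 100.8]
tool_rot: [-0.111, 3.14, -0.0]
contact_force: [-6.8, -3.0, 15.0]
gripper_width: 0.39
grip_force: 30.0
```

move_arm(
  deltas=[
    [0.3,[0,0,-0.01],0],
    [0.6,[0,0,-0.01],0],
    [0.6,[0,0,-0.01],0],
    [0.6,[0,0,-0.01],0],
    [0.6,[0,0,-0.1],0],
    [0.6,[0,0,-0.35],0],
    [0.8,[0,0,-0.7],0],
    [1,[0,0,-1],0],
    [1,[0,0,-1],0],
  ],
)

```text
t: 10.62
eef_pos: [434.7, 364.2, 254.3]
tool_rot: [-0.11, 3.13, 0.007]
contact_force: [0.8, 0.3, 0.5]
gripper_width: 0.898
grip_force: 0.0
```

```bash
python3 - <<'E'
from go import *
plan([462,-400,200],-.142+np.pi/2)
save("s2",bot.capture("scene")[110:270,260:500])
E
```

```text
t 10.62 eef [434.7131 364.1594 254.2959] y-dir 1.6411 tilt -0.9999474140836375 q6 -1.156832408588103 F [0.7754 0.3406 0.5263] grip 0.8983185557929302 0.0
shift frac [ 0.1795 -5.0961  0.3391] turn frac 0.10614796659937697 (alt) -1.4646483601955196
```

View pics/s2.png

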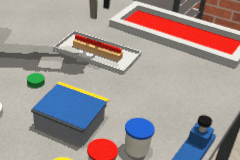

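move_arm(
  deltas=[
    [1,[0,-0.2,0],0],
    [1,[0.01,-0.5,0],0],
    [1,[0.03,-0.85,0],0],
  ],
)

```text
t: 11.05
eef_pos: [436.0, 234.2, 246.8]
tool_rot: [0.112, -3.137, 0.001]
contact_force: [-0.0, -0.7, 0.2]
gripper_width: 1.001
grip_force: 0.0
```

move_arm(
  deltas=[
    [1,[0.01,-0.35,0],0],
    [1,[0.02,-0.7,0],0],
    [1,[0.03,-1,0],0],
  ],
)

```text
t: 11.42
eef_pos: [442.0, 83.8, 247.0]
tool_rot: [0.109, -3.137, -0.0]
contact_force: [1.1, -0.3, -0.2]
gripper_width: 0.998
grip_force: 0.0
```

move_arm(
  deltas=[
    [1,[0.01,-0.35,0],0],
    [1,[0.02,-0.7,0],0],
    [1,[0.03,-1,0],0],
  ],
)

```text
t: 11.8
eef_pos: [448.1, -65.9, 247.1]
tool_rot: [0.109, -3.137, -0.002]
contact_force: [0.2, -0.7, 0.4]
gripper_width: 1.002
grip_force: 0.0
```

move_arm(
  deltas=[
    [1,[0.01,-0.35,0],0],
    [1,[0.02,-0.7,0],0],
    [1,[0.04,-1,0],0],
  ],
)

```text
t: 12.18
eef_pos: [452.7, -215.9, 246.9]
tool_rot: [0.109, -3.137, -0.003]
contact_force: [0.6, -0.1, 0.3]
gripper_width: 1.001
grip_force: 0.0
```

move_arm(
  deltas=[
    [1,[0.01,-0.35,0],0],
    [1,[0.02,-0.7,0],0],
    [1,[0.04,-1,0],0],
  ],
)

```text
t: 12.55
eef_pos: [457.4, -365.8, 246.6]
tool_rot: [0.109, -3.138, -0.004]
contact_force: [1.5, 1.5, 0.9]
gripper_width: 1.001
grip_force: 0.0
```

move_arm(
  deltas=[
    [1,[0.01,-0.15,0.1],0.05],
    [1,[0.01,-0.24,0.2],0.1],
    [1,[0.01,-0.25,0.3],0.106],
    [1,[0.01,-0.25,0.3],0.106],
  ],
)

```text
t: 13.05
eef_pos: [458.4, -400.5, 200.9]
tool_rot: [-0.22, -3.13, -0.006]
contact_force: [0.4, 0.1, -0.8]
gripper_width: 1.0
grip_force: 0.0
```

```bash
python3 - <<'E'
from go import *
plan([462,-400,94.5],-.142+np.pi/2)
im=bot.capture("wrist");save("w2",im)
for q,z in(("knife",4),("knife_tip",4)):
    for d in bot.landmark_of("wrist",q)[:2]: print(q,d["conf"],d["centre"],at_z("wrist",d["centre"],z))
p=[456.083,-399.08,-.142]
im=im.copy()
for a,b,z in((-95,11,22),(25,11,22),(25,-11,22),(-95,-11,22),(145,15,6.5),(145,-15,6.5)):
    c,s=np.cos(p[2]),np.sin(p[2]);u=proj("wrist",[p[0]+a*c-b*s,p[1]+a*s+b*c,z]);cv2.circle(im,(int(u[0]),int(u[1])),3,(0,255,0),1)
save("w2o",im)
E
```

```text
t 13.05 eef [ 458.4345 -400.4557  200.8829] y-dir 1.4305 tilt -0.9999858787672189 q6 -2.346911537092395 F [ 0.4475  0.0621 -0.808 ] grip 0.9997848309512886 0.0
shift frac [-0.0257  0.0036  0.7091] turn frac 0.0008645804204578944 (alt) -1.5699317463744387
knife 0.61 [318.4, 200.4] [ 459.9634 -401.1273    4.    ]
knife_tip 0.86 [320.2, 330.8] [ 603.1946 -419.6332    4.    ]
knife_tip 0.58 [320.8, 198.3] [ 458.2591 -398.6142    4.    ]
```

View pics/w2o.png

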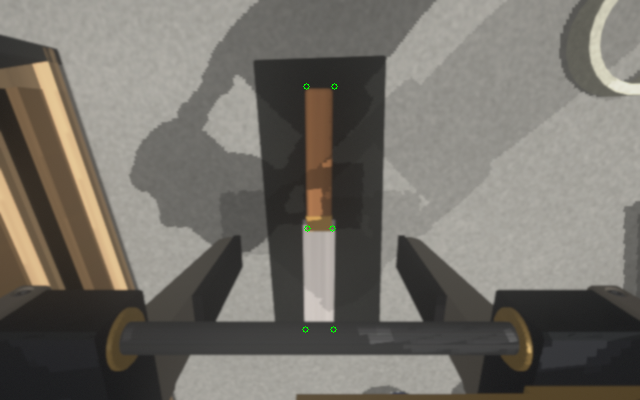

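```bash
python3 - <<'E'
from go import *
np.set_printoptions(precision=0,suppress=True)
for z in(0,40,60,80,100):print(z,*[at_z("wrist",p,z)[:2] for p in((50,50),(92,170),(132,290))],"|",*[at_z("side",p,z)[:2] for p in((572,284),(520,335),(465,385))],"|",*[at_z("scene",p,z)[:2] for p in((82,274),(130,320),(182,375))])
E
```

```text
0 [ 300. -606.] [ 403. -606.] [ 530. -608.] | [ 844. -582.] [ 613. -576.] [ 415. -566.] | [ 143. -565.] [ 387. -564.] [ 605. -571.]
40 [ 312. -576.] [ 400. -576.] [ 510. -577.] | [ 806. -588.] [ 583. -582.] [ 393. -572.] | [ 191. -572.] [ 423. -571.] [ 631. -578.]
60 [ 317. -561.] [ 399. -561.] [ 499. -562.] | [ 787. -591.] [ 569. -585.] [ 382. -576.] | [ 215. -576.] [ 441. -575.] [ 643. -581.]
80 [ 323. -546.] [ 397. -546.] [ 489. -547.] | [ 768. -594.] [ 554. -589.] [ 371. -579.] | [ 239. -580.] [ 459. -579.] [ 656. -585.]
100 [ 329. -531.] [ 396. -531.] [ 479. -532.] | [ 748. -597.] [ 539. -592.] [ 360. -583.] | [ 263. -583.] [ 477. -583.] [ 668. -589.]
```

move_arm(
  deltas=[
    [1,[-0.01,0,0.2],0],
    [1,[-0.025,0,0.42],0],
    [1,[-0.025,0.003,0.58],0],
    [1,[-0.025,0.003,0.67],0],
    [1,[-0.025,0.003,0.7],0],
    [0.7,[-0.025,0.003,0.71],0],
    [0.4,[-0.025,0.003,0.71],0],
    [0,[-0.025,0.003,0.71],0],
    [0,[-0.025,0.003,0.71],0],
    [0,[-0.025,0.003,0.71],0],
    [0,[-0.025,0.003,0.71],0],
    [0,[-0.025,0.003,0.71],0],
  ],
)

```text
t: 14.7
eef_pos: [463.1, -402.1, 97.0]
tool_rot: [-0.223, -3.134, -0.0]
contact_force: [-0.4, -0.3, 0.2]
gripper_width: 0.261
grip_force: 0.3
```

move_arm(
  deltas=[
    [0,[0,0,0],0],
    [0,[0,0,0],0],
  ],
)

```text
t: 14.95
eef_pos: [463.1, -402.0, 97.0]
tool_rot: [-0.222, -3.134, -0.0]
contact_force: [0.5, 0.9, 0.7]
gripper_width: 0.234
grip_force: 30.0
```

```bash
python3 - <<'E'
from go import *
plan([462,-400,94.5],-.142+np.pi/2)
E
```

```text
t 14.95 eef [ 463.085  -402.0171   97.0369] y-dir 1.429 tilt -0.9999999634212888 q6 -2.340833498170798 F [0.5429 0.8732 0.6662] grip 0.23355721928891146 29.99800980091095
shift frac [0.0091 0.0123 0.0169] turn frac 0.00012025095895928928 (alt) -1.5706760758359373
```

move_arm(
  deltas=[
    [0.35,[0,0,0],0],
    [0.35,[0,0,0],0],
    [0.35,[0,0,0.01],0],
    [0.35,[0,0,0.018],0],
    [0.35,[0,0,0.018],0],
    [0,[0,0,0.018],0],
    [0,[0,0,0.018],0],
    [0,[0,0,0.018],0],
    [0,[0,0,0.018],0],
    [0,[0,0,0.018],0],
  ],
)

```text
t: 16.2
eef_pos: [463.1, -402.1, 94.4]
tool_rot: [0.223, 3.134, 0.0]
contact_force: [0.3, -0.5, 0.2]
gripper_width: 0.237
grip_force: 30.0
```

move_arm(
  deltas=[
    [0,[0,0,-0.01],0],
    [0,[0,0,-0.05],0],
    [0,[0,0,-0.15],0],
    [0,[0,0,-0.35],0],
    [0,[0,0,-0.6],0],
    [0,[0,0,-0.8],0],
    [0,[0,0,-0.8],0],
  ],
)

```text
t: 17.08
eef_pos: [464.2, -403.6, 218.4]
tool_rot: [0.222, 3.129, -0.009]
contact_force: [0.0, -0.4, -1.4]
gripper_width: 0.239
grip_force: 30.0
```

```bash
python3 - <<'E'
from go import *
plan([558,240,215],-1.452+np.pi/2)
for c in("scene","side"):
    bot.capture(c)
    for d in bot.landmark_of(c,"knife_tip")[:2]: print(c,d["conf"],d["centre"])
E
```

```text
t 17.07 eef [ 464.25   -403.6249  218.447 ] y-dir 1.429 tilt -0.9999714647237242 q6 -2.340775418825626 F [ 0.0248 -0.3513 -1.4266] grip 0.23942339588223335 29.999285638332367
shift frac [-0.0122  4.3362  0.0002] turn frac 0.655081525035691 (alt) -0.9157148017592056
scene 0.78 [225.3, 289.1]
scene 0.62 [147.4, 251.1]
side 0.96 [478.5, 263.8]
side 0.89 [350.0, 384.7]
```

move_arm(
  deltas=[
    [0,[0,0.1,0],0],
    [0,[0,0.3,0],0],
    [0,[0,0.6,0],0],
    [0,[0,0.95,0],0],
  ],
)

```text
t: 17.77
eef_pos: [482.9, -259.0, 213.4]
tool_rot: [-0.224, -3.133, -0.002]
contact_force: [0.3, 0.5, -0.5]
gripper_width: 0.231
grip_force: 30.0
```

move_arm(
  deltas=[
    [0,[0,0.33,0],0],
    [0,[0,0.66,0],0],
    [0,[0,1,0],0],
  ],
)

```text
t: 18.15
eef_pos: [503.8, -110.0, 213.6]
tool_rot: [-0.222, -3.133, -0.001]
contact_force: [-0.1, 0.9, -1.5]
gripper_width: 0.237
grip_force: 30.0
```

move_arm(
  deltas=[
    [0,[0,0.33,0],0],
    [0,[0,0.66,0],0],
    [0,[0,1,0],0],
  ],
)

```text
t: 18.52
eef_pos: [524.7, 38.3, 213.6]
tool_rot: [-0.222, -3.132, -0.0]
contact_force: [0.5, -0.9, -1.9]
gripper_width: 0.235
grip_force: 30.0
```

move_arm(
  deltas=[
    [0,[0,0.33,0],0.05],
    [0,[0,0.62,0],0.13],
    [0,[0,0.85,0],0.22],
    [0,[0,1,0],0.31],
    [0,[0,1,0],0.4],
    [0,[0,1,0],0.48],
    [0,[0,1,0],0.56],
    [0,[0,1,0],0.63],
    [0,[0,1,0],0.655],
    [0,[0,1,0],0.655],
  ],
)

```text
t: 19.77
eef_pos: [545.8, 184.9, 213.5]
tool_rot: [-2.083, -2.35, 0.002]
contact_force: [-0.2, 0.1, -1.5]
gripper_width: 0.235
grip_force: 30.0
```

```bash
python3 - <<'E'
from go import *
plan([554,246,147.4],-1.452+np.pi/2)
P={}
for c in("scene","side"):
    bot.capture(c)
    for d in bot.landmark_of(c,"knife_tip")[:3]: print(c,d["conf"],d["centre"]);P.setdefault(c,d["centre"])
print(tri("scene",P["scene"],"side",P["side"]))
E
```

```text
t 19.77 eef [545.8187 184.9367 213.4841] y-dir 0.1201 tilt -0.9999984426044523 q6 -0.0031641099033568724 F [-0.1945  0.1079 -1.4755] grip 0.23516308890542664 29.999640583992004
shift frac [0.3975 0.1037 0.4404] turn frac 0.0006750699929209958 (alt) -1.5701212568019756
scene 0.83 [148.9, 252.0]
scene 0.66 [338.7, 186.1]
scene 0.42 [295.5, 189.4]
side 0.84 [350.9, 386.8]
side 0.8 [330.4, 172.4]
(array([ 223.4454, -404.4047,    5.6289]), np.float64(1.9280284214631254))
```

move_arm(
  deltas=[
    [0,[0.15,0.04,0],0],
    [0,[0.33,0.09,0],0],
    [0,[0.4,0.104,0.06],0],
    [0,[0.4,0.104,0.2],0],
    [0,[0.4,0.104,0.35],0],
    [0,[0.4,0.104,0.42],0],
    [0,[0.4,0.104,0.44],0],
    [0,[0.4,0.104,0.44],0],
  ],
)

```text
t: 20.98
eef_pos: [555.5, 245.8, 148.9]
tool_rot: [2.085, 2.349, 0.001]
contact_force: [-0.1, 0.3, -0.3]
gripper_width: 0.234
grip_force: 30.0
```

```bash
python3 - <<'E'
from fit import *
from go import plan
np.set_printoptions(precision=1,suppress=True)
print("old tip",tri("scene",(338.7,186.1),"side",(330.4,172.4)))
plan([556,232,147.4],-1.452+np.pi/2)
ims={}
P={};Lp={}
for c in("scene","side","wrist"):
    ims[c]=bot.capture(c);save("p_"+c,ims[c])
    for q,D in(("knife_tip",P),("lid_lip",Lp)):
        for d in bot.landmark_of(c,q)[:3]:
            if np.linalg.norm(np.array(d["centre"])-proj(c,[573,85,60]))<60: D.setdefault(c,d["centre"]);print(c,q,d["conf"],d["centre"],at_z(c,d["centre"],64))
if len(P)>1: print("tip",tri("scene",P["scene"],"side",P["side"]))
print("lip",tri("scene",Lp["scene"],"side",Lp["side"]))
outs=[]
pc=np.load("poses.npy")[1]
for c in("scene","side"):
    u=proj(c,[573,85,60]).astype(int);r=(u[0]-50,u[1]-50,u[0]+50,u[1]+50)
    a=cv2.resize(ims[c][r[1]:r[3],r[0]:r[2]],(400,400),interpolation=cv2.INTER_CUBIC)
    for b in(box(-85,65,-87,87,64,68),box(-77,-65,-85,85,40,52)):
        uv=(np.array([proj(c,q) for q in pose(b,pc)])-[r[0],r[1]]+.5)*4-.5
        cv2.polylines(a,[cv2.convexHull(np.round(uv).astype(np.int32))],True,(0,255,0),1)
    outs.append(a)
save("p1",np.hstack(outs))
E
```

```text
old tip (array([569.4,  51.4, 126. ]), np.float64(4.358882784873084))
t 20.98 eef [555.5291 245.7836 148.854 ] y-dir 0.1189 tilt -0.9999996703046867 q6 0.0989991507418362 F [-0.0788  0.2692 -0.2823] grip 0.23355055428128166 29.999295473098755
shift frac [-0.0916 -0.0078  0.0097] turn frac 5.520282560134149e-05 (alt) -1.5707411239692952
scene knife_tip 0.84 [347.9, 190.4] [556.1065 123.2493  64.    ]
scene knife_tip 0.16 [296.6, 194.8] [440.116    7.0413  64.    ]
scene lid_lip 0.78 [344.1, 197.1] [566.7159  87.3225  64.    ]
side knife_tip 0.88 [319.0, 175.3] [582.4069 114.3428  64.    ]
side lid_lip 0.72 [323.2, 185.6] [561.7695  71.8682  64.    ]
tip (array([570.043 , 100.8744,  81.783 ]), np.float64(3.152048496218894))
lip (array([567.1758,  81.404 ,  61.5855]), np.float64(11.699168927438004))
```

View pics/p1.png

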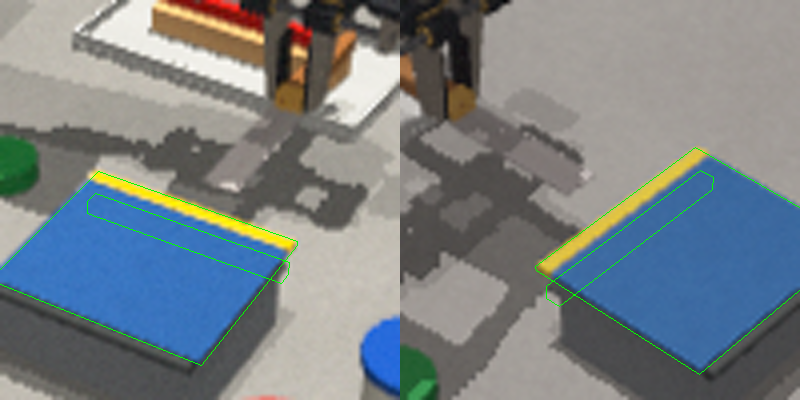

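```bash
python3 - <<'E'
from fit import *
o=bot.observe();p=o["eef_pos"]
d=np.array([np.cos(-1.4519),np.sin(-1.4519),0]);n=np.array([-d[1],d[0],0])
outs=[]
for c in("scene","side"):
    im=cv2.cvtColor(cv2.imread(f"pics/p_{c}.png"),cv2.COLOR_BGR2RGB)
    u=proj(c,[569,125,60]).astype(int);r=(u[0]-33,u[1]-33,u[0]+33,u[1]+33)
    a=cv2.resize(im[r[1]:r[3],r[0]:r[2]],(396,396),interpolation=cv2.INTER_CUBIC)
    for pitch in(0,):
        q=[p+[0,0,-90.4]+d*L+n*w for L,w in((138,15),(138,-15),(13,-15),(13,15))]
        uv=(np.array([proj(c,x) for x in q])-[r[0],r[1]]+.5)*6-.5
        cv2.polylines(a,[np.round(uv).astype(np.int32)],True,(0,255,0),1)
        print(c,[proj(c,x) for x in q[:2]])
    outs.append(a)
save("p2",np.hstack(outs))
E
```

```text
scene [array([353.51092838, 197.27388165]), array([345.08570886, 194.38140791])]
side [array([320.86735027, 176.80891812]), array([314.02604427, 181.77927715])]
```

View pics/p2.png

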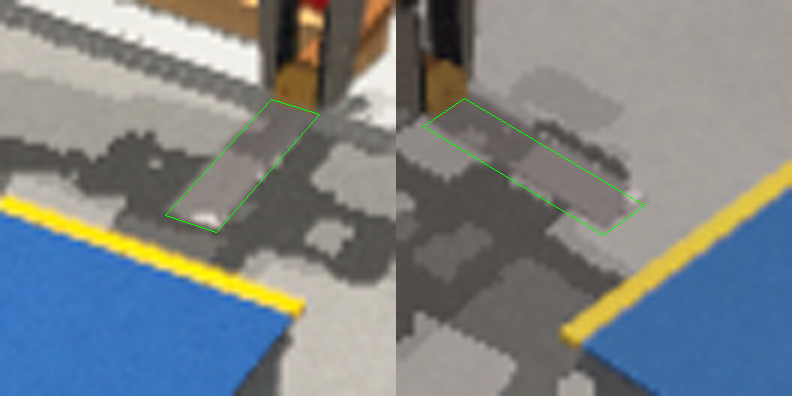

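move_arm(
  deltas=[
    [0,[-0.05,-0.003,0.01],0],
    [0,[-0.14,-0.005,0.01],0],
    [0,[-0.21,-0.007,0.01],0],
    [0,[-0.25,-0.007,0.01],0],
    [0,[-0.28,-0.007,0.01],0],
    [0,[-0.3,-0.007,0.01],0],
    [0,[-0.32,-0.007,0.01],0],
    [0,[-0.32,-0.007,0.01],0],
  ],
)

```text
t: 22.42
eef_pos: [559.9, 198.0, 146.9]
tool_rot: [-2.085, -2.35, -0.0]
contact_force: [0.2, -0.2, -1.5]
gripper_width: 0.237
grip_force: 30.0
```

```bash
python3 - <<'E'
from fit import *
o=bot.observe();print(o["t"],o["eef_pos"],o["contact_force"],o["torque"])
p=o["eef_pos"];d=np.array([np.cos(-1.4519),np.sin(-1.4519),0]);n=np.array([-d[1],d[0],0]);pc=np.load("poses.npy")[1]
outs=[]
for c in("scene","side"):
    im=bot.capture(c);save("q_"+c,im)
    u=proj(c,[571,90,60]).astype(int);r=(u[0]-33,u[1]-33,u[0]+33,u[1]+33)
    a=cv2.resize(im[r[1]:r[3],r[0]:r[2]],(396,396),interpolation=cv2.INTER_CUBIC)
    q=[p+[0,0,-90.4]+d*L+n*w for L,w in((138,15),(138,-15),(13,-15),(13,15))]
    for Q in(q,pose(np.array([[-85,87,64],[-85,-87,64],[-65,-87,64],[-65,87,64.]]),pc)):
        uv=(np.array([proj(c,x) for x in Q])-[r[0],r[1]]+.5)*6-.5
        cv2.polylines(a,[np.round(uv).astype(np.int32)],True,(0,255,0),1)
    outs.append(a)
save("p3",np.hstack(outs))
E
```

```text
22.425 [559.86110747 198.00646397 146.85228394] [ 0.23147862 -0.19224865 -1.46556231] [-0.07600063  0.02638107  0.00971849]
```

View pics/p3.png

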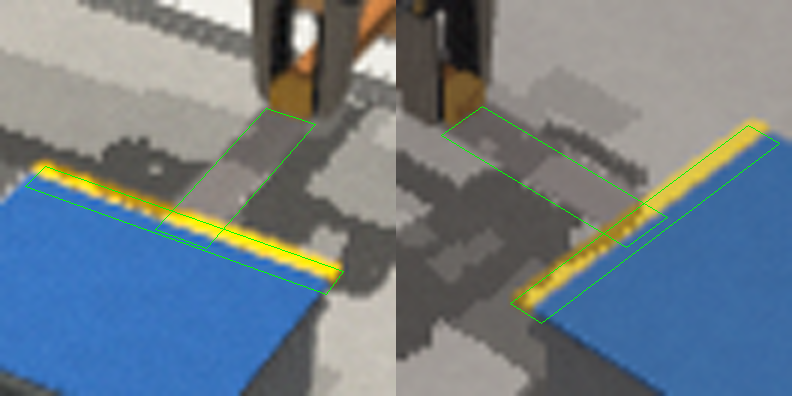

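move_arm(
  deltas=[
    [0,[-0.02,0,0],0],
    [0,[-0.033,0,0],0],
    [0,[-0.033,0,-0.02],0],
    [0,[-0.035,0,-0.05],0],
    [0,[-0.037,0,-0.08],0],
    [0,[-0.04,0,-0.11],0],
    [0,[-0.042,0,-0.14],0],
    [0,[-0.043,0,-0.167],0],
    [0,[-0.043,0,-0.167],0],
  ],
)

```text
t: 23.65
eef_pos: [560.7, 191.5, 172.3]
tool_rot: [2.085, 2.349, 0.0]
contact_force: [0.8, 0.5, -2.0]
gripper_width: 0.232
grip_force: 30.0
```

```bash
cat > chk.py <<'E'
from fit import *
import sys
o=bot.observe();print(o["t"],o["eef_pos"],o["contact_force"],o["torque"],o["gripper_width"])
p=o["eef_pos"];d=np.array([np.cos(-1.452),np.sin(-1.452),0]);n=np.array([-d[1],d[0],0]);pc=np.load("poses.npy")[1]
outs=[]
ims={}
for c in("scene","side"):
    im=bot.capture(c);ims[c]=im;save(sys.argv[1]+c,im)
# lid angle: fit yellow lip pixels
def lipbox(th):
    b=[]
    for r in(136,150):
        for y in(-87,87):
            for t in(0,4): b.append([65-(r*np.cos(th)-t*np.sin(th)*-1*-1),y,64+r*np.sin(th)+t*np.cos(th)])
    return pose(np.array(b),pc)
def lidcorners(th):
    return pose(np.array([[65-(r*np.cos(th)),y,64+r*np.sin(th)] for r,y in((0,-87),(0,87),(150,87),(150,-87))]),pc)
best=[]
for th in np.arange(-.1,1.85,.02):
    s=0
    for c in ims:
        h=cv2.cvtColor(ims[c],cv2.COLOR_RGB2HSV).astype(int);m=((h[...,0]>18)&(h[...,0]<35)&(h[...,1]>140)&(h[...,2]>70))
        uv=np.array([proj(c,q) for q in lipbox(th)]);k=np.zeros(m.shape,np.uint8);cv2.fillConvexPoly(k,cv2.convexHull(np.round(uv).astype(np.int32)),1)
        s+=(m&(k>0)).sum()/k.sum()
    best.append((s/2,th))
print("lid angle cand",[(round(a,2),round(b,2)) for a,b in sorted(best)[::-1][:3]])
th=max(best)[1]
tip=lambda L,w,dz=0:p+[0,0,-90.4+dz]+d*L+n*w
for c in ims:
    u=proj(c,[577,70,110]).astype(int);r=(u[0]-66,u[1]-66,u[0]+66,u[1]+66)
    a=cv2.resize(ims[c][r[1]:r[3],r[0]:r[2]],(396,396),interpolation=cv2.INTER_CUBIC)
    for Q,col in(([tip(138,15),tip(138,-15),tip(13,-15),tip(13,15)],(0,255,0)),(lidcorners(th),(255,0,255))):
        uv=(np.array([proj(c,x) for x in Q])-[r[0],r[1]]+.5)*3-.5
        cv2.polylines(a,[np.round(uv).astype(np.int32)],True,col,1)
    outs.append(a)
save(sys.argv[1],np.hstack(outs))
E
python3 chk.py c1
```

```text
23.65 [560.72068163 191.53233274 172.29530429] [ 0.81784135  0.50289936 -1.95063562] [ 0.09001597  0.12950178 -0.11994997] 0.2319807239091587
lid angle cand [(np.float64(0.56), np.float64(0.16)), (np.float64(0.54), np.float64(0.18)), (np.float64(0.53), np.float64(0.14))]
```

move_arm(
  deltas=[
    [0,[-0.01,0,-0.05],0],
    [0,[-0.032,0,-0.115],0],
    [0,[-0.073,0,-0.213],0],
    [0,[-0.119,0,-0.292],0],
    [0,[-0.171,0,-0.363],0],
    [0,[-0.229,0,-0.429],0],
    [0,[-0.293,0,-0.489],0],
    [0,[-0.362,0,-0.54],0],
    [0,[-0.435,0,-0.585],0],
    [0,[-0.435,0,-0.585],0],
  ],
)

```text
t: 25.0
eef_pos: [568.8, 125.7, 260.3]
tool_rot: [2.086, 2.347, 0.0]
contact_force: [-0.6, 1.0, -0.9]
gripper_width: 0.236
grip_force: 30.0
```

```bash
python3 chk.py c2
```

```text
25.0 [568.83203412 125.67076285 260.31930726] [-0.61516304  1.00930323 -0.86807824] [-0.09892114  0.07175632  0.03523249] 0.2362092973882228
lid angle cand [(np.float64(0.65), np.float64(0.96)), (np.float64(0.63), np.float64(1.02)), (np.float64(0.63), np.float64(1.0))]
```

move_arm(
  deltas=[
    [0,[-0.03,0,-0.018],0],
    [0,[-0.076,0,-0.039],0],
    [0,[-0.155,0,-0.071],0],
    [0,[-0.237,0,-0.091],0],
    [0,[-0.319,0,-0.11],0],
    [0,[-0.402,0,-0.12],0],
    [0,[-0.461,0,-0.12],0],
    [0,[-0.51,0,-0.12],0],
    [0,[-0.538,0,-0.12],0],
    [0,[-0.538,0,-0.12],0],
  ],
)

```text
t: 26.35
eef_pos: [577.9, 46.4, 277.5]
tool_rot: [2.086, 2.349, -0.001]
contact_force: [0.9, -0.5, -1.3]
gripper_width: 0.238
grip_force: 30.0
```

```bash
python3 chk.py c3
```

```text
26.35 [577.92833799  46.43589895 277.51376485] [ 0.90927557 -0.49656694 -1.25237531] [-0.07689829  0.03715098 -0.00897675] 0.23758640396939612
lid angle cand [(np.float64(0.57), np.float64(1.64)), (np.float64(0.56), np.float64(1.68)), (np.float64(0.55), np.float64(1.66))]
```

View pics/c3.png

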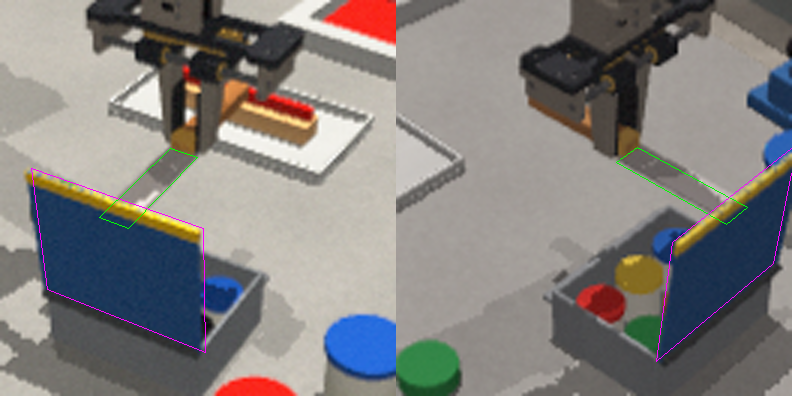

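move_arm(
  deltas=[
    [0,[0.06,0,0],0],
    [0,[0.2,0,0],0],
    [0,[0.4,0,0],0],
    [0,[0.58,-0.08,0],0],
    [0,[0.67,-0.25,0],0],
    [0,[0.67,-0.5,0],0],
    [0,[0.67,-0.75,0],0],
    [0,[0.67,-0.9,0],0],
    [0,[0.67,-0.91,0],0],
  ],
)

```text
t: 27.58
eef_pos: [429.3, 131.4, 277.8]
tool_rot: [2.084, 2.351, 0.001]
contact_force: [0.6, -0.0, -1.3]
gripper_width: 0.24
grip_force: 30.0
```

```bash
python3 chk.py c4; python3 -c "
from go import *
plan([440,-250,278],-1.452+np.pi/2)"
```

```text
27.575 [429.33648046 131.41925316 277.75761258] [ 0.57249281 -0.02397595 -1.28185011] [-0.06205624  0.07166554  0.00782844] 0.24018988193953547
lid angle cand [(np.float64(0.58), np.float64(1.68)), (np.float64(0.57), np.float64(1.64)), (np.float64(0.55), np.float64(1.66))]
t 27.68 eef [430.7356 131.0345 278.0395] y-dir 0.1198 tilt -0.9999991490558767 q6 -0.09422188269982258 F [ 0.5135 -0.2322 -1.2096] grip 0.23759344486810163 29.999283850193024
shift frac [-2.5294 -0.2423 -0.0003] turn frac 0.0005063665116118443 (alt) -1.5702899602832847
```

move_arm(
  deltas=[
    [0,[-0.15,-0.01,0],0],
    [0,[-0.45,-0.04,0],0],
    [0,[-0.75,-0.07,0],0],
    [0,[-1,-0.1,0],0],
  ],
)

```text
t: 28.18
eef_pos: [434.3, -22.0, 277.9]
tool_rot: [2.085, 2.349, 0.001]
contact_force: [1.3, 0.2, -1.4]
gripper_width: 0.235
grip_force: 30.0
```

move_arm(
  deltas=[
    [0,[-0.3,-0.03,0],0],
    [0,[-0.6,-0.06,0],0],
    [0,[-0.9,-0.09,0],0],
  ],
)

```text
t: 28.55
eef_pos: [436.8, -157.9, 277.8]
tool_rot: [2.085, 2.349, 0.001]
contact_force: [0.1, -0.2, -1.4]
gripper_width: 0.234
grip_force: 30.0
```

move_arm(
  deltas=[
    [0,[-0.25,-0.02,0],0],
    [0,[-0.48,-0.04,0],-0.04],
    [0,[-0.6,-0.05,0],-0.11],
    [0,[-0.63,-0.05,0],-0.19],
    [0,[-0.63,-0.05,0],-0.27],
    [0,[-0.63,-0.05,0],-0.35],
    [0,[-0.63,-0.05,0],-0.43],
    [0,[-0.63,-0.05,0],-0.51],
    [0,[-0.63,-0.05,0],-0.58],
    [0,[-0.63,-0.05,0],-0.64],
    [0,[-0.63,-0.05,0],-0.655],
    [0,[-0.63,-0.05,0],-0.655],
  ],
)

```text
t: 30.05
eef_pos: [440.2, -250.9, 277.6]
tool_rot: [0.225, 3.134, 0.0]
contact_force: [0.3, 1.3, -1.0]
gripper_width: 0.237
grip_force: 30.0
```

```bash
python3 -c "
from go import *
plan([463,-402,135],-.142+np.pi/2)"
```

```text
t 30.05 eef [ 440.1827 -250.9361  277.551 ] y-dir 1.4276 tilt -0.9999999976837859 q6 -2.184679904826183 F [ 0.3019  1.3452 -0.9685] grip 0.2372578700784414 29.999135434627533
shift frac [-0.2943 -0.9751  0.9503] turn frac -0.0005914394455466265 (alt) 1.57020488734935
```

move_arm(
  deltas=[
    [0,[-0.03,-0.1,0],0],
    [0,[-0.12,-0.4,0],0],
    [0,[-0.21,-0.7,0.1],0],
    [0,[-0.29,-0.93,0.3],0],
    [0,[-0.294,-0.975,0.55],0],
    [0,[-0.294,-0.975,0.78],0],
    [0,[-0.294,-0.975,0.92],0],
    [0,[-0.294,-0.975,0.95],0],
    [0,[-0.294,-0.975,0.95],0],
  ],
)

```text
t: 31.18
eef_pos: [463.2, -402.4, 136.1]
tool_rot: [0.222, 3.133, -0.002]
contact_force: [-0.4, 0.3, -1.9]
gripper_width: 0.238
grip_force: 30.0
```

```bash
python3 -c "
from go import *
plan([463.1,-402.1,95.2],-.142+np.pi/2)
P={}
for c in('scene','side'):
    bot.capture(c)
    for d in bot.landmark_of(c,'knife_tip')[:2]:
        if abs(d['centre'][0]-{'scene':232,'side':468}[c])<30: P[c]=d['centre'];break
print(P,tri('scene',P['scene'],'side',P['side']))"
```

```text
t 31.18 eef [ 463.1903 -402.3641  136.1023] y-dir 1.429 tilt -0.9999987047996504 q6 -2.3408548585754594 F [-0.4414  0.2938 -1.9325] grip 0.23783962370200384 29.999272227287292
shift frac [0.0011 0.002  0.2727] turn frac 9.828913557030639e-05 (alt) -1.5706980376593263
{'scene': [230.2, 311.9], 'side': [471.1, 284.2]} (array([ 603.8946, -422.0073,   56.818 ]), np.float64(7.225106571337538))
```

move_arm(
  deltas=[
    [0,[0,0.002,0.08],0],
    [0,[0,0.002,0.17],0],
    [0,[0,0.002,0.23],0],
    [0,[0,0.002,0.255],0],
    [0,[0,0.002,0.265],0],
    [0,[0,0.002,0.27],0],
    [0,[0,0.002,0.27],0],
  ],
)

```text
t: 32.25
eef_pos: [463.0, -401.7, 95.0]
tool_rot: [0.222, 3.133, -0.001]
contact_force: [0.2, -0.1, -1.3]
gripper_width: 0.236
grip_force: 30.0
```

move_arm(
  deltas=[
    [0,[0,0,0.003],0],
    [0,[0,0,0.005],0],
    [0,[0,0,0.005],0],
  ],
)

```text
t: 32.62
eef_pos: [462.9, -401.6, 94.3]
tool_rot: [0.223, 3.133, -0.0]
contact_force: [-0.9, 0.9, 3.1]
gripper_width: 0.237
grip_force: 30.0
```

move_arm(
  deltas=[
    [0.25,[0,0,0],0],
    [0.35,[0,0,0],0],
    [0.5,[0,0,0],0],
    [0.6,[0,0,0],0],
    [0.6,[0,0,0],0],
    [0.6,[0,0,-0.05],0],
    [0.6,[0,0,-0.2],0],
    [0.6,[0,0,-0.45],0],
    [0.6,[0,0,-0.75],0],
    [0.6,[0,0,-0.9],0],
    [0.6,[0,0,-0.9],0],
  ],
)

```text
t: 34.0
eef_pos: [463.6, -402.5, 231.8]
tool_rot: [0.222, 3.13, -0.006]
contact_force: [-0.4, -0.3, -0.1]
gripper_width: 0.6
grip_force: 0.0
```

```bash
python3 - <<'E'
from h import *
import subprocess
print(subprocess.run(["python3","chk.py","c5"],capture_output=True,text=True).stdout) if 0 else None
from fit import *
o=bot.observe();print(o["t"],o["eef_pos"],o["contact_force"],o["gripper_width"])
ims={c:bot.capture(c) for c in("scene","side")}
p0=np.load("poses.npy")[2]
R2={"scene":(155,250,265,340),"side":(360,270,490,370)};kn={}
for c in ims:
    r=R2[c];h=cv2.cvtColor(ims[c],cv2.COLOR_RGB2HSV)[r[1]:r[3],r[0]:r[2]]
    b=render(c,[box(-140,140,-55,55,0,4)],[475,-397,-.1],r)
    kn[c]=((h[...,2]>75)&(cv2.erode(b,np.ones((9,9)))>.9))*1.
    print(c,kn[c].sum())
print("knife",fit([box(-95,25,-11,11,4,22),box(20,145,-15,15,4,6.5)],kn,R2,p0),"was",p0)
for c in ims:
    for q in("squeegee","drip_tray","mixing_cup","tub_yellow","tub_red","tub_blue","tape_roll","putty_puck"):
        d=bot.landmark_of(c,q)[:1]
        if d: print(c,q,round(d[0]["conf"],2),np.round(d[0]["centre"],0),at_z(c,d[0]["centre"],4 if q=="squeegee" else 0).round())
E
python3 chk.py c5
```

```text
34.0 [ 463.61831149 -402.49543497  231.78205192] [-0.38421487 -0.25495622 -0.09142788] 0.5995846484784357
scene 880.0
side 1088.0
knife (array([ 4.55823062e+02, -4.00686364e+02, -1.39604745e-01]), np.float64(0.29332363352922575)) was [ 4.56082508e+02 -3.99079963e+02 -1.42378515e-01]
scene squeegee 0.9 [356. 163.] [435. 353.   4.]
scene drip_tray 0.62 [359. 163.] [440. 366.   0.]
scene mixing_cup 0.83 [293. 334.] [ 729. -346.   -0.]
scene tub_yellow 0.91 [324. 301.] [ 730. -227.    0.]
scene tub_red 0.92 [362. 282.] [ 770. -116.    0.]
scene tub_blue 0.7 [395. 260.] [800.   6.  -0.]
scene tape_roll 0.73 [249. 225.] [ 367. -140.    0.]
side squeegee 0.68 [368. 208.] [640. -41.   4.]
side drip_tray 0.98 [233. 171.] [437. 368.   0.]
side mixing_cup 0.83 [472. 256.] [ 726. -351.    0.]
side tub_yellow 0.35 [347. 214.] [578. -14.   0.]
side tub_red 0.8 [416. 201.] [ 773. -108.    0.]
side tub_blue 0.34 [235. 169.] [446. 371.   0.]
side tape_roll 0.55 [318. 279.] [ 361. -135.    0.]
side putty_puck 0.76 [273. 230.] [377.  77.   0.]
34.9 [ 462.82251725 -401.47837896  228.92256913] [-1.22873974  0.22235666 -0.30385954] [ 0.0108267   0.04345802 -0.01553078] 0.597938431811825
lid angle cand [(np.float64(0.4), np.float64(1.64)), (np.float64(0.38), np.float64(1.66)), (np.float64(0.38), np.float64(1.68))]
```

Knife back at its original pose on the mat, squeegee in the tray, lid at about 1.65 rad, everything else in place; handing in.

```bash
python3 -c "
from station import bot
print(bot.hand_in())"
```

```text
the job is handed in; nothing more can be done
None
```

I handed the job in at about 35 s: the squeegee lies blade-up in the drip tray, the lid leans back at about 1.65 rad (moved by the knife alone), the knife is back on its mat, and the tubs and other things look undisturbed; the hand-in gave no verdict.

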